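# Lay the heavy-footed bracket back on its rest

## Robot

A 6-joint arm with a two-finger parallel gripper is mounted at the origin on a cart in front of the work surface, level with it; the furniture and walls round the work are solid. World frame = base frame: x ahead of the robot, y to its left, z up, the work surface at z = 0. Lengths are in m, angles in degrees, forces in N, time in s.
With the tool pointing down it reaches from about 0.3 to 0.75 m from the base axis. Payload 8.5 kg.
Tool frame: the origin (TCP) lies on the centre line of the jaws, within the pads' length; the fingertips stand 19 mm ahead of it and the grasp point (between the pads) is the TCP; z points along the fingers, x is the direction in which the jaws open and shut, and the axes are right-handed (so a half turn about z gives the same grasp; the last joint's range is limited). The gripper opens to 85 mm and grips with 20 to 120 N. Pads are 22 mm wide; open, the fingers measure 114 mm over their backs; the gripper's body (76 mm by 85 mm) begins 54 mm behind the grasp point. The pads swing forward as they close: fully open they stand 13 mm farther back than shut.
Start: joints at [-77.997, 21.807, 74.336, -0, 83.858, -12.336], TCP at [0.227, -0.501, 0.25] pointing down, gripper open.
Joint ranges: [-178.18, 178.18], [-50.72, 133.34], [12.68, 142.11], [-81.47, 261.47], [9.98, 163.14], [-165.26, 165.26]. Speed limits (degrees/s): [136.94, 136.94, 180, 180, 180, 180].

## Interface

Orientations are given as a 3x3 rotation matrix whose columns are the frame's x, y, z axes.
In Python, from rig import env, cams, order gives the robot as it stands.
- The arm moves only by the tool step_arm, never from a script. Its argument "steps" is a list of rows, each an object with "xyz": the shift along the tool's x, y, z normalised to -1 to 1, where 1 is 0.04 m, a list of three; "turn": the turn, a rotation vector about the tool's x, y, z normalised to -1 to 1, where 1 is 0.08 rad, a list of three; "gripper": the gripper command: -1 is shut, 1 is fully open, values between are in proportion. A call has 1 to 20 rows; each row shifts and turns the commanded pose from where the row before left it, along the tool's axes as they then stand; what a row does not reach is not made up. A row lasts 1/12 s, in which the tool goes at most 41.7 mm and 7.16 degrees, less where a joint would pass 70% of its speed; a pose out of reach is approached as far as the arm can. A call with a number of a shift or a turn outside -1 to 1 is refused whole. A call with a gripper value outside its range is refused whole. The fingers move at their own pace and stop on an object; "squeeze" is the grip in N (left out, the last holds). Time passes only in rows, so rows that do not move let the fingers close. It gives the time, the measured TCP pose, the force and the opening at its end, in the units of the state.
- env.observe(): the state, without advancing time (a new reading comes with each control period).
- cams.get_image(name): name is "scene" or "top"; returns (picture, depth): 420x560x3 uint8, red, green, blue; 420x560 float32, m along the optical axis (not along the pixel's ray), 0 where there is no reading.
- cams.camera_info(name): a dict with "fx", "fy", "cx", "cy" (pixels), "k1" (the pictures are not rectified: a ray, as slopes to the right and down, at radius r is drawn at 1 + k1 r^2 times it, then the intrinsics apply), "extrinsics" (4x4, takes a point from camera to world coordinates). Camera axes: x right, y down, z forward; pixel columns grow to the right and rows downward; lengths in m; the calibration is good to about 2 mm. A picture is of the moment at which its call begins. camera_info takes no time and is no camera call.
- order.close_job(): hands the job in, once; it reports no verdict.
The state is a dict: "time_s": time; "q": joint angles; "qvel": joint speeds; "joint_efforts": joint torques, N m; "position": TCP position; "tool_rot": TCP orientation; "ft_force": force on the tool from outside, world axes, zero at the start; "wrist_torque": the same for the moment, N m; "grip_width": finger opening in m.
Only numpy, scipy, OpenCV 4.12 (cv2) and the standard library are available. Lean on these libraries where they do the work, as an engineer would, in place of code of your own. Each camera call takes 0.05 s, during which the arm holds its last target. There are 200 camera calls.

## Task

Without gripping, lifting or forcing it, push the upright bracket along the bench, still standing, until its heel is squarely against the yellow stop bar of the rest. Then push its blue upright over backwards across the bar so that it comes down gently, not with a slam, and lies with its back on the black rubber rail and the underside of its foot facing out for marking. Leave the oil can, the tin and the blue bottle where they stand.

Things in the scene. Friction and masses are not known exactly. Their poses are not given: they have to be found in the camera images.
- bracket: Loose 0.6 kg L bracket on its steel foot 85x60x12 mm (x, y, z); at the heel a blue upright plate, 6 mm thick, 56 wide, top 146 mm above the bench. Origin: middle of the heel edge (bottom of the back face); z up the upright, x out of the back face; the foot runs to x = -85, upright from x = -6 to 0. Polished foot (friction about 0.3): pushed low it slides; tipped, it falls back until about 65 deg.
- upright_top (a point): Point on the bracket in the middle of the upright's top edge, 146 mm above the heel edge and 3 mm in front of the back face.
- rest: Fixed rest. Origin: on the bench, middle of the robot-side face of its yellow stop bar (x 0 to 12 mm, 124 mm long along y, 8 mm high). x points from the bar to the rubber rail, z up. Dark runners, 6 mm high, at y = +-56 mm join bar and rail posts. The bracket goes over the bar along +x; lying on the rail its upright leans about 79 deg from vertical.
- rail: Fixed black rubber rail of the rest: a round bar 18 mm in diameter and 124 mm long along y. Origin at its centre, 105 mm along the rest's x from the rest's origin and 20 mm above the bench (top at 29 mm).
- oil_can: Bystander: red oil can with a long spout, 68 mm in diameter, 165 mm tall; origin at the centre of its underside. Must not be moved.
- screw_tin: Bystander: bare metal tin, 76 mm in diameter, 50 mm tall; origin at the centre of its underside. Must not be moved.
- marking_blue: Bystander: small blue bottle with a black cap, 33 mm in diameter, 68 mm tall; origin at the centre of its underside. Must not be moved.
Things that resemble listed ones, but are neither listed nor needed, are in the scene too. What is shaped like the bracket but orange is not meant.

How it is judged:
By the outcome, as a careful person would: the job done as asked, in the order asked, and still so for the second after the job is handed in, with the robot touching nothing.
It also fails if it takes over 48 s, if anything falls off the work surface, if the arm or the gripper's body presses on something with over 40 N, if the wrist force passes 120 N, or if a joint passes its speed limit or range.

## Working session

There is one attempt and no reset: what is moved stays moved. The work goes in short steps, Python scripts to look and compute and a tool call to move; the robot and the scene stay as the last step left them, time stands still between calls to the robot, and variables do not carry over. Pictures are saved under pics/ and viewed, about 8 in all and at most 12, crops included, and the job is handed in when it is done.

Besides the shell and the picture viewer there is one more tool, called by a JSON object that holds its "op" and its "data", one argument or row to a line. step_arm: Moves the arm, as the interface text tells. Scaled input: -1 to 1 covers 0.04 m each way for a shift and 0.08 rad each way for a turn. Its arguments: {"type":"object","properties":{"steps":{"type":"array"},"squeeze":{"type":"number"}},"required":["steps"]}

```bash
mkdir -p pics
cat > h.py <<'E'
import numpy as np, cv2
from rig import env, cams, order
def snap(name,tag):
    im,d=cams.get_image(name); cv2.imwrite(f'pics/{tag}.png',im[:,:,::-1]); np.save(f'pics/{tag}.npy',d); return im,d
def ray(name,u,v):
    c=cams.camera_info(name); x=(u-c['cx'])/c['fx']; y=(v-c['cy'])/c['fy']
    a,b=x,y
    for _ in range(20):
        s=1+c['k1']*(a*a+b*b); a,b=x/s,y/s
    return np.array([a,b,1.]),np.array(c['extrinsics'])
def atz(name,u,v,z):
    r,E=ray(name,u,v); d=E[:3,:3]@r; o=E[:3,3]; return o+d*(z-o[2])/d[2]
def atd(name,u,v,D):
    r,E=ray(name,u,v); return E[:3,:3]@(r*D)+E[:3,3]
E
python3 - <<'E'
from h import *
a,_=snap('scene','s0'); b,_=snap('top','t0')
for n in('scene','top'):
    c=cams.camera_info(n);print(n,c['fx'],c['k1'],np.round(c['extrinsics'],3).tolist())
print(env.observe())
E
```

```text
scene 499.58790209394294 -0.03574251763635486 [[-0.868, -0.228, 0.441, 0.142], [-0.496, 0.386, -0.778, 0.865], [0.008, -0.894, -0.448, 0.559], [0.0, 0.0, 0.0, 1.0]]
top 410.28951242346 -0.02318018129842016 [[0.028, -0.981, 0.192, 0.395], [-1.0, -0.03, -0.009, 0.086], [0.014, -0.192, -0.981, 1.047], [0.0, 0.0, 0.0, 1.0]]
{'time_s': 0.1, 'q': array([-7.79961821e+01,  2.18374848e+01,  7.43775130e+01, -5.08190278e-05,
        8.38568726e+01, -1.23352910e+01]), 'qvel': array([-0.12422968, -0.01330466, -0.06605032, -0.02898589, -0.05151383,
        0.01248268]), 'joint_efforts': array([ 5.16517102e-03, -4.49223304e+01, -2.31654149e+01, -8.45669911e-05,
        3.69992529e-03,  1.41546056e-05]), 'position': array([ 0.22662994, -0.50089512,  0.24978723]), 'tool_rot': array([[ 4.12136294e-01, -9.11122169e-01, -2.61743486e-04],
       [-9.11121382e-01, -4.12136290e-01,  1.22676272e-03],
       [-1.22560470e-03, -2.67113355e-04, -9.99999213e-01]]), 'ft_force': array([-0.00342458, -0.43499306, -0.0595011 ]), 'wrist_torque': array([0.05670349, 0.02551918, 0.03234812]), 'grip_width': 0.085151640348604}
```

View pics/s0.png

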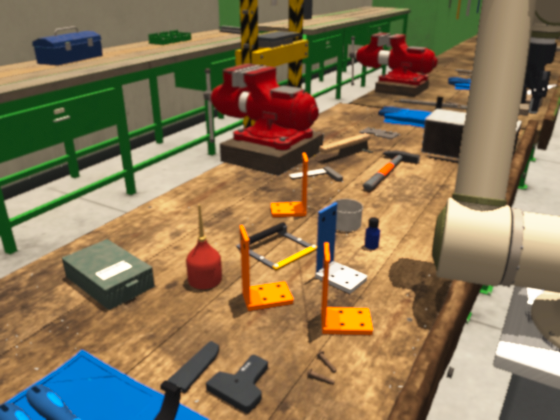

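View pics/t0.png

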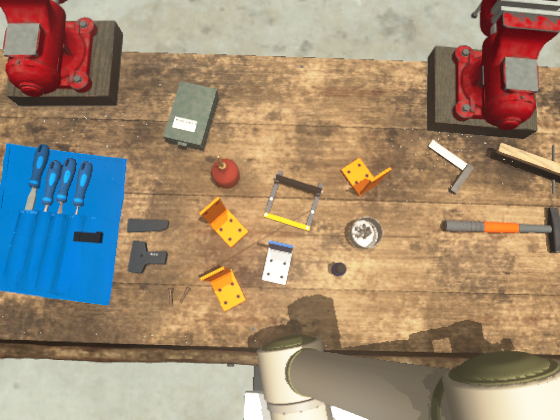

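The bracket candidates are three orange ones (top view about (223,222), (224,287), (366,176)) and one with a blue upright and steel foot at (278,262). The blue one fits the description. The rest's yellow bar is at (287,222) and its rail at (299,184). The oil can is at (225,173), the tin at (364,233) and the bottle at (339,269). I'll confirm these in an enlarged crop.

Run:
```python
import cv2
a=cv2.imread('pics/t0.png')[165:295,235:365]; a=cv2.resize(a,None,fx=4.5,fy=4.5,interpolation=cv2.INTER_CUBIC); cv2.imwrite('pics/t0c.png',a)
```

```text
(no output)
```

View pics/t0c.png

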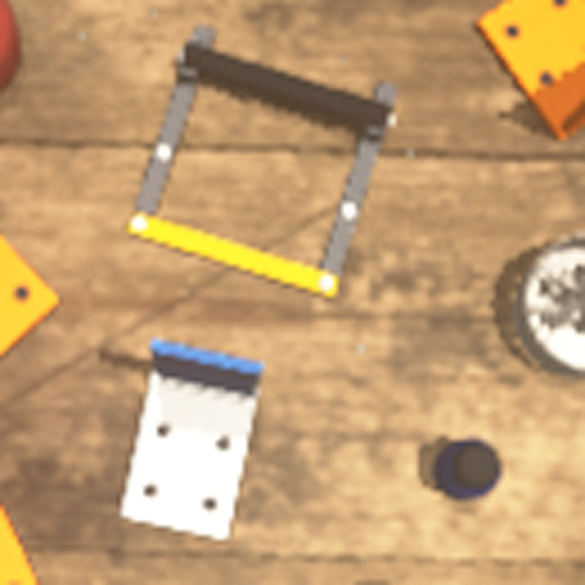

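The crop shows the bracket with its foot's front corners at crop (121,516) and (229,540), and its blue top edge from (152,341) to (262,364). The yellow bar's near edge runs from (130,230) to (337,297), and the rail axis from (187,57) to (390,115).

```bash
cat >> h.py <<'E'
def crop(x,y,z,s=4.5,o=(235,165)): return atz('top',(x+.5)/s-.5+o[0],(y+.5)/s-.5+o[1],z)
E
python3 - <<'E'
from h import *
f=lambda n,*a:print(n,np.round(crop(*a)*1e3,1)) 
P=dict(barL=(130,230,.008),barR=(337,297,.008),barLf=(138,214,.008),barRf=(340,280,.008),railL=(187,57,.029),railR=(390,115,.029),
footL=(121,516,.012),footR=(229,540,.012),topLb=(152,341,.146),topRb=(262,364,.146),topLf=(153,351,.146),topRf=(261,374,.146),heelL=(158,375,.012),heelR=(258,394,.012),bottle=(474,466,.068))
Q={k:crop(*v) for k,v in P.items()}
for k,v in Q.items(): print(k,np.round(v*1e3,1))
ang=lambda a,b:np.degrees(np.arctan2(*( (b-a)[[1,0]])))
print('bar dir',ang(Q['barR'],Q['barL']),'rail',ang(Q['railR'],Q['railL']),'foot',ang(Q['footR'],Q['footL']),'top',ang(Q['topRb'],Q['topLb']))
print('foot side', ang(Q['footL'],Q['heelL']),ang(Q['footR'],Q['heelR']))
# depth based: blue upright from scene cam
for n,t in(('scene','s0'),('top','t0')):
    im=cv2.imread(f'pics/{t}.png').astype(int); d=np.load(f'pics/{t}.npy'); 
    for nm,m in (('blue',(im[...,0]>im[...,2]+50)&(im[...,0]>90)),('yel',(im[...,1]>150)&(im[...,2]>170)&(im[...,0]<80))):
        vv,uu=np.nonzero(m&(d>0)); p=np.array([atd(n,u,v,d[v,u]) for u,v in zip(uu,vv)])
        k=(p[:,0]>.3)&(p[:,0]<.65)&(abs(p[:,1]-.08)<.12)&(p[:,2]<.17); p=p[k]
        if nm=='blue': p=p[p[:,2]>.03]
        if len(p)<10: continue
        c=p.mean(0); w=np.linalg.svd(p-c,full_matrices=0)[2]
        print(n,nm,len(p),np.round(c*1e3,1),'min',np.round(p.min(0)*1e3),'max',np.round(p.max(0)*1e3),'axes',np.round(w,3).tolist())
E
```

```text
barL [582.2 129.    8. ]
barR [547.1  10.1   8. ]
barLf [591.7 124.8   8. ]
barRf [556.9   8.5   8. ]
railL [679.6  99.4  29. ]
railR [649.2 -16.9  29. ]
footL [420.8 127.9  12. ]
footR [409.4  67.8  12. ]
topLb [502.5 110.4 146. ]
topRb [492.8  56.3 146. ]
topLf [497.6 109.8 146. ]
topRf [487.9  56.6 146. ]
heelL [499.4 110.1  12. ]
heelR [490.4  53.8  12. ]
bottle [450.6 -59.3  68. ]
bar dir 73.54936233641381 rail 75.33289992069024 foot 79.2507503939391 top 79.82436037973747
foot side -12.74208823268146 -9.854047104235558Traceback (most recent call last):
  File "<stdin>", line 14, in <module>
  File "h.py", line 14, in atd
    r,E=ray(name,u,v); return E[:3,:3]@(r*D)+E[:3,3]
        ~~~^^^^^^^^^^
  File "h.py", line 6, in ray
    c=cams.camera_info(name); x=(u-c['cx'])/c['fx']; y=(v-c['cy'])/c['fy']
ValueError: time passes only in moves, steps and waits
```

The rest's origin is at about (0.5645, 0.0695) with yaw −15.8°. The bracket's heel is at about (0.498, 0.083) with yaw −10.4°, so in the rest frame it is at (−68, −5) mm and turned +5.4°. I'll push the foot's front edge with two half-open fingers set along the rest's y, which should square it up. First I turn the tool and travel behind the foot.

{"op": "step_arm", "data": {
  "steps": [
    {"xyz": [0, 0, 0], "turn": [0, 0, 0.973], "gripper": -0.3},
    {"xyz": [0, 0, 0], "turn": [0, 0, 0.973], "gripper": -0.3},
    {"xyz": [0, 0, 0], "turn": [0, 0, 0.973], "gripper": -0.3},
    {"xyz": [0, 0, 0], "turn": [0, 0, 0.973], "gripper": -0.3},
    {"xyz": [0, 0, 0], "turn": [0, 0, 0.973], "gripper": -0.3},
    {"xyz": [0, 0, 0], "turn": [0, 0, 0.973], "gripper": -0.3},
    {"xyz": [0, 0, 0], "turn": [0, 0, 0.973], "gripper": -0.3},
    {"xyz": [0, 0, 0], "turn": [0, 0, 0.973], "gripper": -0.3},
    {"xyz": [0, 0, 0], "turn": [0, 0, 0.973], "gripper": -0.3},
    {"xyz": [0, 0, 0], "turn": [0, 0, 0], "gripper": -0.3}
  ]
}}

```text
time_s: 0.93
position: [0.2266, -0.501, 0.25]
tool_rot: [[-0.275, -0.961, -0.0], [-0.961, 0.275, 0.001], [-0.001, 0.0, -1.0]]
ft_force: [-0.2, 0.6, -0.2]
grip_width: 0.0297
```

{"op": "step_arm", "data": {
  "steps": [
    {"xyz": [-0.789, 0.038, 0], "turn": [0, 0, 0], "gripper": -0.3},
    {"xyz": [-0.789, 0.038, 0], "turn": [0, 0, 0], "gripper": -0.3},
    {"xyz": [-0.789, 0.038, 0], "turn": [0, 0, 0], "gripper": -0.3},
    {"xyz": [-0.789, 0.038, 0], "turn": [0, 0, 0], "gripper": -0.3},
    {"xyz": [-0.789, 0.038, 0], "turn": [0, 0, 0], "gripper": -0.3},
    {"xyz": [-0.789, 0.038, 0], "turn": [0, 0, 0], "gripper": -0.3},
    {"xyz": [-0.789, 0.038, 0], "turn": [0, 0, 0], "gripper": -0.3},
    {"xyz": [-0.789, 0.038, 0], "turn": [0, 0, 0], "gripper": -0.3},
    {"xyz": [-0.789, 0.038, 0], "turn": [0, 0, 0], "gripper": -0.3},
    {"xyz": [-0.789, 0.038, 0], "turn": [0, 0, 0], "gripper": -0.3},
    {"xyz": [-0.789, 0.038, 0], "turn": [0, 0, 0], "gripper": -0.3},
    {"xyz": [-0.789, 0.038, 0], "turn": [0, 0, 0], "gripper": -0.3},
    {"xyz": [-0.789, 0.038, 0], "turn": [0, 0, 0], "gripper": -0.3},
    {"xyz": [-0.789, 0.038, 0], "turn": [0, 0, 0], "gripper": -0.3},
    {"xyz": [-0.789, 0.038, 0], "turn": [0, 0, 0], "gripper": -0.3},
    {"xyz": [-0.789, 0.038, 0], "turn": [0, 0, 0], "gripper": -0.3},
    {"xyz": [-0.789, 0.038, 0], "turn": [0, 0, 0], "gripper": -0.3},
    {"xyz": [-0.789, 0.038, 0], "turn": [0, 0, 0], "gripper": -0.3},
    {"xyz": [-0.789, 0.038, 0], "turn": [0, 0, 0], "gripper": -0.3},
    {"xyz": [-0.789, 0.038, 0], "turn": [0, 0, 0], "gripper": -0.3}
  ]
}}

```text
time_s: 2.6
position: [0.3691, 0.1163, 0.2503]
tool_rot: [[-0.269, -0.963, 0.0], [-0.963, 0.269, -0.0], [0.0, -0.0, -1.0]]
ft_force: [1.0, -0.7, 1.2]
grip_width: 0.0298
```

{"op": "step_arm", "data": {
  "steps": [
    {"xyz": [0, 0, 0.69], "turn": [0, 0, 0], "gripper": -0.3},
    {"xyz": [0, 0, 0.69], "turn": [0, 0, 0], "gripper": -0.3},
    {"xyz": [0, 0, 0.69], "turn": [0, 0, 0], "gripper": -0.3},
    {"xyz": [0, 0, 0.69], "turn": [0, 0, 0], "gripper": -0.3},
    {"xyz": [0, 0, 0.69], "turn": [0, 0, 0], "gripper": -0.3},
    {"xyz": [0, 0, 0.69], "turn": [0, 0, 0], "gripper": -0.3},
    {"xyz": [0, 0, 0.69], "turn": [0, 0, 0], "gripper": -0.3},
    {"xyz": [0, 0, 0.6], "turn": [0, 0, 0], "gripper": -0.3},
    {"xyz": [0, 0, 0.15], "turn": [0, 0, 0], "gripper": -0.3},
    {"xyz": [0, 0, 0], "turn": [0, 0, 0], "gripper": -0.3}
  ]
}}

```text
time_s: 3.43
position: [0.3687, 0.1145, 0.0262]
tool_rot: [[-0.271, -0.963, -0.003], [-0.963, 0.271, 0.0], [0.001, 0.003, -1.0]]
ft_force: [-0.4, 0.6, 0.9]
grip_width: 0.0299
```

Run:
```python
from h import *
s=env.observe();print(s['position'],s['ft_force'])
im,_=snap('scene','s1'); a=cv2.resize(im[180:360,200:440,::-1],None,fx=3.2,fy=3.2,interpolation=cv2.INTER_CUBIC); cv2.imwrite('pics/s1c.png',a)
```

```text
[0.36869943 0.11450385 0.0262053 ] [-0.38337997  0.58614242  0.88724157]
```

View pics/s1c.png

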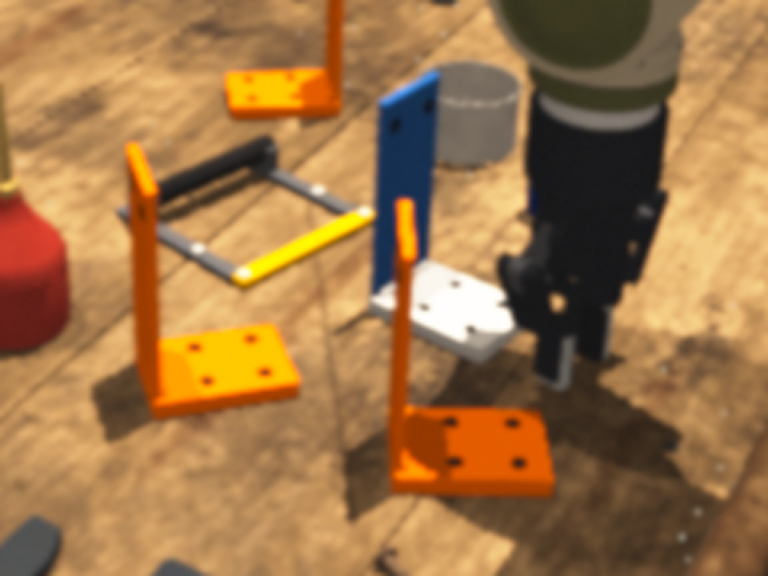

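The fingertips are just above the bench behind the steel foot, with the foot's front edge at about (490,340) in the crop. Now I push toward the bar, quick at first and then slow.

{"op": "step_arm", "data": {
  "steps": [
    {"xyz": [0, -0.2, 0.05], "turn": [0, 0, 0], "gripper": -0.3},
    {"xyz": [0, -0.2, 0], "turn": [0, 0, 0], "gripper": -0.3},
    {"xyz": [0, -0.2, 0], "turn": [0, 0, 0], "gripper": -0.3},
    {"xyz": [0, -0.1, 0], "turn": [0, 0, 0], "gripper": -0.3},
    {"xyz": [0, -0.08, 0], "turn": [0, 0, 0], "gripper": -0.3},
    {"xyz": [0, -0.08, 0], "turn": [0, 0, 0], "gripper": -0.3},
    {"xyz": [0, -0.08, 0], "turn": [0, 0, 0], "gripper": -0.3},
    {"xyz": [0, -0.08, 0], "turn": [0, 0, 0], "gripper": -0.3},
    {"xyz": [0, -0.08, 0], "turn": [0, 0, 0], "gripper": -0.3},
    {"xyz": [0, -0.08, 0], "turn": [0, 0, 0], "gripper": -0.3},
    {"xyz": [0, -0.08, 0], "turn": [0, 0, 0], "gripper": -0.3},
    {"xyz": [0, -0.08, 0], "turn": [0, 0, 0], "gripper": -0.3}
  ]
}}

```text
time_s: 4.48
position: [0.4209, 0.0998, 0.0251]
tool_rot: [[-0.272, -0.962, -0.001], [-0.962, 0.272, -0.0], [0.0, 0.001, -1.0]]
ft_force: [-2.0, 1.3, -0.8]
grip_width: 0.0297
```

{"op": "step_arm", "data": {
  "steps": [
    {"xyz": [0, -0.1, 0], "turn": [0, 0, 0], "gripper": -0.3},
    {"xyz": [0, -0.1, 0], "turn": [0, 0, 0], "gripper": -0.3},
    {"xyz": [0, -0.1, 0], "turn": [0, 0, 0], "gripper": -0.3},
    {"xyz": [0, -0.1, 0], "turn": [0, 0, 0], "gripper": -0.3},
    {"xyz": [0, -0.1, 0], "turn": [0, 0, 0], "gripper": -0.3},
    {"xyz": [0, -0.1, 0], "turn": [0, 0, 0], "gripper": -0.3},
    {"xyz": [0, 0, 0], "turn": [0, 0, 0], "gripper": -0.3}
  ]
}}

```text
time_s: 5.07
position: [0.4452, 0.0931, 0.0252]
tool_rot: [[-0.273, -0.962, 0.002], [-0.962, 0.273, -0.0], [-0.0, -0.002, -1.0]]
ft_force: [-0.5, -0.2, -0.3]
grip_width: 0.0301
```

Run:
```python
from h import *
s=env.observe();print(s['position'],s['ft_force'])
im,_=snap('top','t1'); a=cv2.resize(im[165:295,235:365,::-1],None,fx=4.5,fy=4.5,interpolation=cv2.INTER_CUBIC); cv2.imwrite('pics/t1c.png',a)
```

```text
[0.44516461 0.09308541 0.02520764] [-0.5395958  -0.23957311 -0.29787296]
```

View pics/t1c.png

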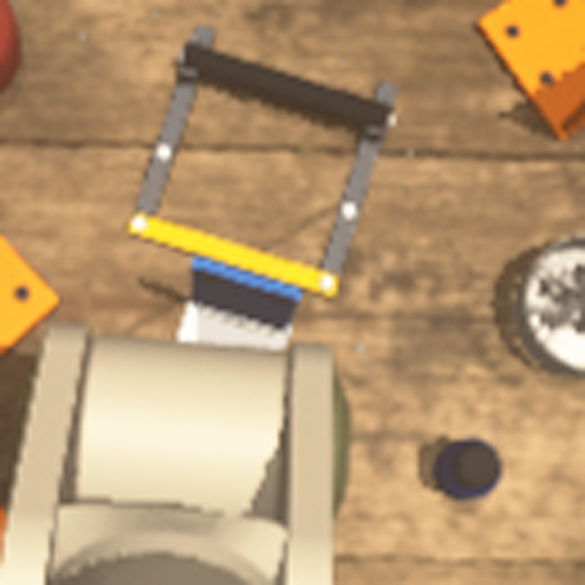

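```bash
cat >> h.py <<'E'
O=np.array([.5645,.0695]);cr,sr=np.cos(np.radians(-15.8)),np.sin(np.radians(-15.8))
def rest(p): d=np.asarray(p)[:2]-O; return np.round(np.array([d[0]*cr+d[1]*sr,-d[0]*sr+d[1]*cr])*1e3,1)
E
python3 - <<'E'
from h import *
print(rest(crop(193,258,.146)),rest(crop(300,296,.146)),rest(crop(182,340,.012)),rest(crop(290,347,.012)),'tcp',rest(env.observe()['position']))
E
```

```text
[-25.5  15.8] [-27.7 -40.2] [-50.9  14.5] [-36.4 -44.7] tcp [-121.5   -9.8]
```

The bracket is nearly square, its heel is about 25 mm short of the bar, and it still stands. Now the last stretch, gently.

{"op": "step_arm", "data": {
  "steps": [
    {"xyz": [0, -0.08, 0], "turn": [0, 0, 0], "gripper": -0.3},
    {"xyz": [0, -0.08, 0], "turn": [0, 0, 0], "gripper": -0.3},
    {"xyz": [0, -0.08, 0], "turn": [0, 0, 0], "gripper": -0.3},
    {"xyz": [0, -0.08, 0], "turn": [0, 0, 0], "gripper": -0.3},
    {"xyz": [0, -0.08, 0], "turn": [0, 0, 0], "gripper": -0.3},
    {"xyz": [0, -0.08, 0], "turn": [0, 0, 0], "gripper": -0.3},
    {"xyz": [0, -0.04, 0], "turn": [0, 0, 0], "gripper": -0.3},
    {"xyz": [0, -0.03, 0], "turn": [0, 0, 0], "gripper": -0.3},
    {"xyz": [0, -0.03, 0], "turn": [0, 0, 0], "gripper": -0.3}
  ]
}}

```text
time_s: 5.87
position: [0.4663, 0.0871, 0.0251]
tool_rot: [[-0.272, -0.962, -0.0], [-0.962, 0.272, 0.0], [0.0, 0.0, -1.0]]
ft_force: [-2.8, 1.0, 2.2]
grip_width: 0.0299
```

{"op": "step_arm", "data": {
  "steps": [
    {"xyz": [0, -0.02, 0], "turn": [0, 0, 0], "gripper": -0.3},
    {"xyz": [0, -0.02, 0], "turn": [0, 0, 0], "gripper": -0.3}
  ]
}}

```text
time_s: 6.03
position: [0.4676, 0.0867, 0.0251]
tool_rot: [[-0.272, -0.962, -0.001], [-0.962, 0.272, 0.0], [0.0, 0.001, -1.0]]
ft_force: [-5.3, 2.1, 2.9]
grip_width: 0.0296
```

{"op": "step_arm", "data": {
  "steps": [
    {"xyz": [0, -0.02, 0], "turn": [0, 0, 0], "gripper": -0.3},
    {"xyz": [0, -0.02, 0], "turn": [0, 0, 0], "gripper": -0.3}
  ]
}}

```text
time_s: 6.2
position: [0.4677, 0.0866, 0.0249]
tool_rot: [[-0.272, -0.962, -0.004], [-0.962, 0.272, 0.001], [0.0, 0.004, -1.0]]
ft_force: [-9.9, 4.2, 5.3]
grip_width: 0.0298
```

At 10 N with the position stalled, the heel sits firmly on the bar. I back off, rise and turn a quarter (jaws along the rest's x). I also tilt 30°, so one finger can push the upright while the other side brakes the foot from inside the L.

{"op": "step_arm", "data": {
  "steps": [
    {"xyz": [0, 0.1, 0], "turn": [0, 0, 0], "gripper": -0.3},
    {"xyz": [0, 0.4, 0], "turn": [0, 0, 0], "gripper": -0.3},
    {"xyz": [0, 0.6, 0], "turn": [0, 0, 0], "gripper": -0.3},
    {"xyz": [0, 0, -0.7], "turn": [0, 0, 0], "gripper": -0.3},
    {"xyz": [0, 0, -0.7], "turn": [0, 0, 0], "gripper": -0.3},
    {"xyz": [0, 0, -0.7], "turn": [0, 0, 0], "gripper": -0.3},
    {"xyz": [0, 0, -0.7], "turn": [0, 0, -0.982], "gripper": 0.06},
    {"xyz": [0, 0, -0.7], "turn": [0, 0, -0.982], "gripper": 0.06},
    {"xyz": [0, 0, -0.7], "turn": [0, 0, -0.982], "gripper": 0.06},
    {"xyz": [0, 0, -0.7], "turn": [0, 0, -0.982], "gripper": 0.06},
    {"xyz": [0, 0, -0.7], "turn": [0, 0, -0.982], "gripper": 0.06},
    {"xyz": [0, 0, 0], "turn": [0, 0, -0.982], "gripper": 0.06},
    {"xyz": [0, 0, 0], "turn": [0, 0, -0.982], "gripper": 0.06},
    {"xyz": [0, 0, 0], "turn": [0, 0, -0.982], "gripper": 0.06},
    {"xyz": [0, 0, 0], "turn": [0, 0, -0.982], "gripper": 0.06},
    {"xyz": [0, 0, 0], "turn": [0, 0, -0.982], "gripper": 0.06},
    {"xyz": [0, 0, 0], "turn": [0, 0, -0.982], "gripper": 0.06},
    {"xyz": [0, 0, 0], "turn": [0, 0, -0.982], "gripper": 0.06},
    {"xyz": [0, 0, 0], "turn": [0, 0, -0.982], "gripper": 0.06},
    {"xyz": [0, 0, 0], "turn": [0, 0, -0.982], "gripper": 0.06}
  ]
}}

```text
time_s: 7.87
position: [0.4276, 0.098, 0.2494]
tool_rot: [[0.736, -0.676, 0.002], [-0.676, -0.736, -0.0], [0.002, -0.001, -1.0]]
ft_force: [0.4, -0.7, 0.6]
grip_width: 0.0451
```

{"op": "step_arm", "data": {
  "steps": [
    {"xyz": [0, 0, 0], "turn": [0, 0, -0.982], "gripper": 0.06},
    {"xyz": [0, 0, 0], "turn": [0, 0, -0.982], "gripper": 0.06},
    {"xyz": [0, 0, 0], "turn": [0, 0, -0.982], "gripper": 0.06},
    {"xyz": [0, 0, 0], "turn": [0, 0, -0.982], "gripper": 0.06},
    {"xyz": [0, 0, 0], "turn": [0, 0, -0.982], "gripper": 0.06},
    {"xyz": [0, 0, 0], "turn": [0, 0, -0.982], "gripper": 0.06},
    {"xyz": [0, 0, 0], "turn": [0, 0.935, 0], "gripper": 0.06},
    {"xyz": [0, 0, 0], "turn": [0, 0.935, 0], "gripper": 0.06},
    {"xyz": [0, 0, 0], "turn": [0, 0.935, 0], "gripper": 0.06},
    {"xyz": [0, 0, 0], "turn": [0, 0.935, 0], "gripper": 0.06},
    {"xyz": [0, 0, 0], "turn": [0, 0.935, 0], "gripper": 0.06},
    {"xyz": [0, 0, 0], "turn": [0, 0.935, 0], "gripper": 0.06},
    {"xyz": [0, 0, 0], "turn": [0, 0.935, 0], "gripper": 0.06},
    {"xyz": [0, 0, 0], "turn": [0, 0, 0], "gripper": 0.06}
  ]
}}

```text
time_s: 9.03
position: [0.4257, 0.0986, 0.2488]
tool_rot: [[0.833, -0.271, 0.483], [-0.234, -0.963, -0.136], [0.502, 0.0, -0.865]]
ft_force: [0.1, 1.1, -1.0]
grip_width: 0.0454
```

Run:
```python
from h import *
s=env.observe();print(s['position'],rest(s['position']),s['ft_force'],s['grip_width'],np.round(s['tool_rot'],3).tolist(),np.round(s['q']))
im,_=snap('scene','s2'); a=cv2.resize(im[100:320,200:440,::-1],None,fx=2.7,fy=2.7,interpolation=cv2.INTER_CUBIC)
im,_=snap('top','t2'); b=cv2.resize(im[165:295,235:365,::-1],None,fx=4.5,fy=4.5,interpolation=cv2.INTER_CUBIC); cv2.imwrite('pics/t2c.png',b); cv2.imwrite('pics/s2c.png',a)
```

```text
[0.42572447 0.09859702 0.24875579] [-141.5   -9.8] [ 0.07463303  1.0566979  -0.97321349] 0.04540402390176129 [[0.833, -0.271, 0.483], [-0.234, -0.963, -0.136], [0.502, 0.0, -0.865]] [  2.   2. 107. -13.  43.  26.]
```

View pics/s2c.png

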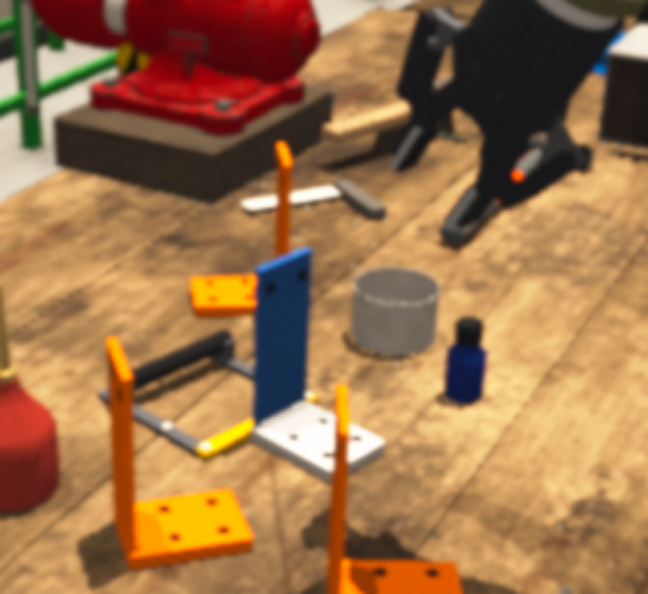

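The bracket stands with its heel at the bar (crop about (255,425)). I check squareness numerically in the top picture.

Run:
```python
from h import *
im=cv2.imread('pics/t2.png').astype(int)[165:295,235:365]; big=cv2.resize(im.astype(np.uint8),None,fx=4.5,fy=4.5,interpolation=cv2.INTER_CUBIC).astype(int)
B,G,R=big[...,0],big[...,1],big[...,2]
for n,m,z in(('blue',(B>R+60)&(B>130),.146),('foot',(B>170)&(G>170)&(R>170),.012),('yel',(R>180)&(G>150)&(B<90),.008)):
    k,l,st,_=cv2.connectedComponentsWithStats(m.astype(np.uint8))
    for i in range(1,k):
        if st[i,4]<300: continue
        r=cv2.minAreaRect(np.argwhere(l==i)[:,::-1].astype(np.float32)); print(n,st[i,4],[list(rest(crop(x,y,z))) for x,y in cv2.boxPoints(r)])
```

```text
blue 1151 [[np.float64(-7.4), np.float64(15.2)], [np.float64(-1.1), np.float64(15.2)], [np.float64(-1.1), np.float64(-39.5)], [np.float64(-7.4), np.float64(-39.5)]]
foot 3221 [[np.float64(57.7), np.float64(-156.8)], [np.float64(67.7), np.float64(-188.5)], [np.float64(2.0), np.float64(-206.4)], [np.float64(-7.8), np.float64(-175.1)]]
foot 14843 [[np.float64(-86.0), np.float64(19.1)], [np.float64(-4.1), np.float64(18.7)], [np.float64(-4.9), np.float64(-43.9)], [np.float64(-86.6), np.float64(-42.6)]]
yel 6507 [[np.float64(182.0), np.float64(-93.1)], [np.float64(229.6), np.float64(-129.5)], [np.float64(192.5), np.float64(-172.9)], [np.float64(145.6), np.float64(-136.5)]]
yel 1443 [[np.float64(-1.7), np.float64(65.6)], [np.float64(12.4), np.float64(66.0)], [np.float64(12.8), np.float64(18.2)], [np.float64(-1.2), np.float64(18.0)]]
yel 3474 [[np.float64(-24.2), np.float64(131.9)], [np.float64(-14.3), np.float64(100.4)], [np.float64(-77.9), np.float64(79.3)], [np.float64(-87.7), np.float64(110.4)]]
yel 438 [[np.float64(-1.1), np.float64(-38.8)], [np.float64(12.5), np.float64(-40.7)], [np.float64(9.4), np.float64(-61.9)], [np.float64(-4.1), np.float64(-59.9)]]
```

The bracket is square: the back face is within about 1 mm of the bar at both ends, and its centre is at y = −12 mm. Now I move to pre-contact in front of the upright.

{"op": "step_arm", "data": {
  "steps": [
    {"xyz": [-0.008, 0.006, 0.476], "turn": [0, 0, 0], "gripper": 0.06},
    {"xyz": [-0.008, 0.006, 0.476], "turn": [0, 0, 0], "gripper": 0.06},
    {"xyz": [-0.008, 0.006, 0.476], "turn": [0, 0, 0], "gripper": 0.06},
    {"xyz": [-0.008, 0.006, 0.476], "turn": [0, 0, 0], "gripper": 0.06},
    {"xyz": [-0.008, 0.006, 0.476], "turn": [0, 0, 0], "gripper": 0.06},
    {"xyz": [-0.008, 0.006, 0.476], "turn": [0, 0, 0], "gripper": 0.06},
    {"xyz": [-0.008, 0.006, 0.476], "turn": [0, 0, 0], "gripper": 0.06},
    {"xyz": [-0.008, 0.006, 0.476], "turn": [0, 0, 0], "gripper": 0.06},
    {"xyz": [0.108, 0, 0.062], "turn": [0, 0, 0], "gripper": 0.06},
    {"xyz": [0.108, 0, 0.062], "turn": [0, 0, 0], "gripper": 0.06},
    {"xyz": [0.06, 0, 0.035], "turn": [0, 0, 0], "gripper": 0.06},
    {"xyz": [0, 0, 0], "turn": [0, 0, 0], "gripper": 0.06}
  ]
}}

```text
time_s: 10.13
position: [0.511, 0.0725, 0.1172]
tool_rot: [[0.832, -0.272, 0.483], [-0.236, -0.962, -0.136], [0.502, -0.001, -0.865]]
ft_force: [-1.0, 0.5, 0.1]
grip_width: 0.0454
```

Run:
```python
from h import *
s=env.observe();print(s['position'],rest(s['position']),s['ft_force'],s['grip_width'])
im,_=snap('scene','s3'); a=cv2.resize(im[160:300,260:420,::-1],None,fx=4,fy=4,interpolation=cv2.INTER_CUBIC);cv2.imwrite('pics/s3c.png',a)
```

```text
[0.51097151 0.07254524 0.1171524 ] [-52.3 -11.6] [-0.98114353  0.53278817  0.12460709] 0.04535287639232755
```

View pics/s3c.png

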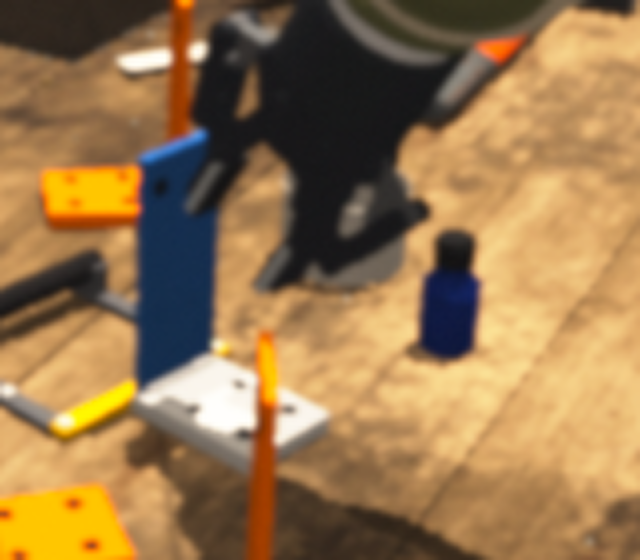

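The upper finger is just in front of the blue plate (tip at crop (195,205)). Starting the tip-over slowly.

{"op": "step_arm", "data": {
  "steps": [
    {"xyz": [0.08, 0, 0.045], "turn": [0, 0, 0], "gripper": 0.06},
    {"xyz": [0.084, 0, 0.059], "turn": [0, 0, 0], "gripper": 0.06},
    {"xyz": [0.084, 0, 0.059], "turn": [0, 0, 0], "gripper": 0.06},
    {"xyz": [0.084, 0, 0.059], "turn": [0, 0, 0], "gripper": 0.06}
  ]
}}

```text
time_s: 10.52
position: [0.5256, 0.0684, 0.1151]
tool_rot: [[0.833, -0.272, 0.481], [-0.235, -0.962, -0.136], [0.5, -0.0, -0.866]]
ft_force: [-2.0, 0.2, 1.3]
grip_width: 0.0455
```

{"op": "step_arm", "data": {
  "steps": [
    {"xyz": [0.084, 0, 0.059], "turn": [0, 0, 0], "gripper": 0.06},
    {"xyz": [0.084, 0, 0.059], "turn": [0, 0, 0], "gripper": 0.06},
    {"xyz": [0.084, 0, 0.059], "turn": [0, 0, 0], "gripper": 0.06},
    {"xyz": [0.084, 0, 0.059], "turn": [0, 0, 0], "gripper": 0.06},
    {"xyz": [0.064, 0, 0.079], "turn": [0, 0, 0], "gripper": 0.06},
    {"xyz": [0.064, 0, 0.079], "turn": [0, 0, 0], "gripper": 0.06},
    {"xyz": [0.064, 0, 0.079], "turn": [0, 0, 0], "gripper": 0.06},
    {"xyz": [0.064, 0, 0.079], "turn": [0, 0, 0], "gripper": 0.06},
    {"xyz": [0.064, 0, 0.079], "turn": [0, 0, 0], "gripper": 0.06},
    {"xyz": [0.064, 0, 0.079], "turn": [0, 0, 0], "gripper": 0.06},
    {"xyz": [0.064, 0, 0.079], "turn": [0, 0, 0], "gripper": 0.06}
  ]
}}

```text
time_s: 11.43
position: [0.5669, 0.0567, 0.103]
tool_rot: [[0.834, -0.272, 0.481], [-0.236, -0.962, -0.136], [0.5, 0.0, -0.866]]
ft_force: [-1.8, 0.8, 0.3]
grip_width: 0.0456
```

{"op": "step_arm", "data": {
  "steps": [
    {"xyz": [0.037, 0, 0.093], "turn": [0, 0, 0], "gripper": 0.06},
    {"xyz": [0.037, 0, 0.093], "turn": [0, 0, 0], "gripper": 0.06},
    {"xyz": [0.037, 0, 0.093], "turn": [0, 0, 0], "gripper": 0.06},
    {"xyz": [0.037, 0, 0.093], "turn": [0, 0, 0], "gripper": 0.06},
    {"xyz": [0.037, 0, 0.093], "turn": [0, 0, 0], "gripper": 0.06},
    {"xyz": [0, 0, 0], "turn": [0, 0, 0], "gripper": 0.06}
  ]
}}

```text
time_s: 11.93
position: [0.5821, 0.0523, 0.0903]
tool_rot: [[0.834, -0.272, 0.481], [-0.236, -0.962, -0.136], [0.5, 0.0, -0.866]]
ft_force: [-0.6, -0.6, 1.7]
grip_width: 0.0452
```

Run:
```python
from h import *
s=env.observe();print(s['position'],rest(s['position']),s['ft_force'],s['grip_width'])
im,_=snap('scene','s4'); a=cv2.resize(im[160:300,240:400,::-1],None,fx=4,fy=4,interpolation=cv2.INTER_CUBIC);cv2.imwrite('pics/s4c.png',a)
```

```text
[0.58210882 0.05230277 0.09027515] [ 21.6 -11.8] [-0.62249946 -0.57652739  1.67907463] 0.04517203962097533
```

View pics/s4c.png

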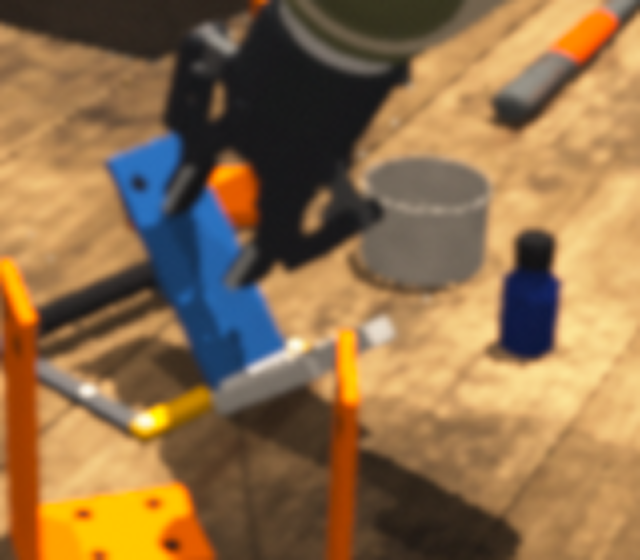

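The tip-over works. The upright leans about 41°, the heel is still at the bar (crop (215,400)), and the foot toe is up at (385,330). I compute the next rows: continue the arc to about 63°, reducing the tilt so the near knuckle ends a few mm from the foot's inner face.

```bash
cat > path.py <<'E'
import numpy as np
def tcp(phi,tau,t=118):
    p,a=np.radians([phi,tau]);s,c=np.sin(a),np.cos(a)
    C=np.array([-8*np.tan(p) if phi<66 else -8*np.tan(np.radians(66)),0])+6*np.array([-np.cos(p),np.sin(p)])+t*np.array([np.sin(p),np.cos(p)])
    return C-37*np.array([c,s])-19*np.array([s,-c])
def rows(w):
    for (p0,a0,t0),(p1,a1,t1) in zip(w,w[1:]):
        d=tcp(p1,a1,t1)-tcp(p0,a0,t0);a=np.radians(a0);s,c=np.sin(a),np.cos(a)
        print((p1,a1),'x %.3f z %.3f turn_y %.3f'%((d[0]*c+d[1]*s)/40,(d[0]*s-d[1]*c)/40,np.radians(a1-a0)/.08),np.round(tcp(p1,a1,t1),1))
E
python3 - <<'E'
from path import *
print(tcp(41,30))
rows([(41,30,118),(43,30,118),(45,30,118),(47,29,118),(49,29,118),(51,28,118),(53,28,118),(55,27,118),(57,27,118),(58.5,26,118),(60,26,118),(61,25,118),(62,25,118),(63,25,118),(64,25,118),(65,25,118),(66,24,118),(67,23,118),(69,21,118),(71,19,118),(73,17,118),(75,15,118),(77,13,118),(79,11,118)])
E
```

```text
[24.3894741  90.94656731]
(43, 30) x 0.026 z 0.090 turn_y 0.000 [27.1 88.3]
(45, 30) x 0.022 z 0.091 turn_y 0.000 [29.7 85.6]
(47, 29) x 0.026 z 0.075 turn_y -0.218 [32.1 83.5]
(49, 29) x 0.015 z 0.092 turn_y 0.000 [34.3 80.6]
(51, 28) x 0.018 z 0.076 turn_y -0.218 [36.5 78.3]
(53, 28) x 0.007 z 0.092 turn_y 0.000 [38.4 75.2]
(55, 27) x 0.010 z 0.076 turn_y -0.218 [40.2 72.7]
(57, 27) x -0.002 z 0.091 turn_y 0.000 [41.8 69.4]
(58.5, 26) x 0.003 z 0.052 turn_y -0.218 [42.8 67.6]
(60, 26) x -0.008 z 0.068 turn_y 0.000 [43.8 65.1]
(61, 25) x 0.001 z 0.029 turn_y -0.218 [44.3 64. ]
(62, 25) x -0.008 z 0.045 turn_y 0.000 [44.8 62.3]
(63, 25) x -0.010 z 0.044 turn_y 0.000 [45.2 60.5]
(64, 25) x -0.012 z 0.044 turn_y 0.000 [45.5 58.7]
(65, 25) x -0.014 z 0.043 turn_y 0.000 [45.7 56.9]
(66, 24) x -0.008 z 0.027 turn_y -0.218 [45.9 55.8]
(67, 23) x 0.011 z 0.035 turn_y -0.218 [46.8 54.7]
(69, 21) x 0.021 z 0.071 turn_y -0.436 [48.7 52.4]
(71, 19) x 0.021 z 0.071 turn_y -0.436 [50.5 50. ]
(73, 17) x 0.021 z 0.071 turn_y -0.436 [52.2 47.6]
(75, 15) x 0.021 z 0.071 turn_y -0.436 [53.8 45.1]
(77, 13) x 0.021 z 0.071 turn_y -0.436 [55.3 42.6]
(79, 11) x 0.021 z 0.071 turn_y -0.436 [56.8 40. ]
```

{"op": "step_arm", "data": {
  "steps": [
    {"xyz": [0.03, 0, 0.09], "turn": [0, 0, 0], "gripper": 0.06},
    {"xyz": [0.026, 0, 0.09], "turn": [0, 0, 0], "gripper": 0.06},
    {"xyz": [0.022, 0, 0.09], "turn": [0, 0, 0], "gripper": 0.06},
    {"xyz": [0.026, 0, 0.075], "turn": [0, -0.218, 0], "gripper": 0.06},
    {"xyz": [0.015, 0, 0.092], "turn": [0, 0, 0], "gripper": 0.06},
    {"xyz": [0.018, 0, 0.076], "turn": [0, -0.218, 0], "gripper": 0.06},
    {"xyz": [0.007, 0, 0.092], "turn": [0, 0, 0], "gripper": 0.06},
    {"xyz": [0.01, 0, 0.076], "turn": [0, -0.218, 0], "gripper": 0.06},
    {"xyz": [-0.002, 0, 0.091], "turn": [0, 0, 0], "gripper": 0.06},
    {"xyz": [0, 0, 0], "turn": [0, 0, 0], "gripper": 0.06}
  ]
}}

```text
time_s: 12.82
position: [0.6013, 0.0468, 0.0661]
tool_rot: [[0.858, -0.272, 0.436], [-0.242, -0.962, -0.124], [0.454, 0.0, -0.891]]
ft_force: [0.1, 0.5, 0.5]
grip_width: 0.0453
```

Run:
```python
from h import *
s=env.observe();print(s['position'],rest(s['position']),s['ft_force'],s['grip_width'])
im,_=snap('scene','s5'); a=cv2.resize(im[170:310,240:400,::-1],None,fx=4,fy=4,interpolation=cv2.INTER_CUBIC);cv2.imwrite('pics/s5c.png',a)
```

```text
[0.60132165 0.04682421 0.06612397] [ 41.6 -11.8] [0.14855053 0.48717734 0.46685116] 0.045277325656342744
```

View pics/s5c.png

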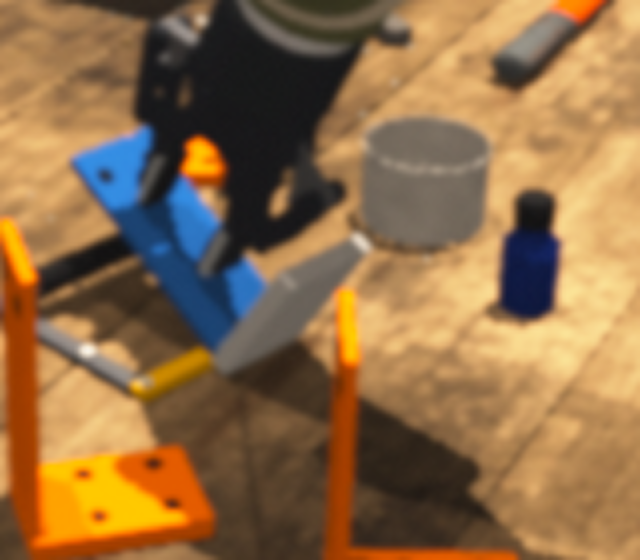

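The lean is about 58°. The knuckle at (335,190) is still about 25–30 mm from the foot's toe at (360,240). I'll slide the tool about 15 mm along the upright toward the foot while continuing, to keep the play small before the balance point.

Run:
```python
from path import *
print(tcp(57,27),tcp(58,27))
rows([(57,27,118),(57.7,27,114),(58.4,27,110),(59.2,27,106),(60,27,103),(61,27,103),(62,27,103),(63,27,103),(64,27,103),(65,27,103),(66,26,103),(68,24,103),(70,22,103),(72,20,103),(74,18,103),(76,16,103),(78,14,103),(80,12,103)])
```

```text
[41.78331221 69.43090501] [42.49442264 67.75023723]
(57.7, 27) x -0.102 z 0.041 turn_y 0.000 [38.9 66.1]
(58.4, 27) x -0.103 z 0.039 turn_y 0.000 [35.9 62.9]
(59.2, 27) x -0.104 z 0.040 turn_y 0.000 [33.  59.6]
(60, 27) x -0.080 z 0.036 turn_y 0.000 [30.8 56.8]
(61, 27) x -0.008 z 0.038 turn_y 0.000 [31.2 55.3]
(62, 27) x -0.010 z 0.038 turn_y 0.000 [31.5 53.8]
(63, 27) x -0.012 z 0.037 turn_y 0.000 [31.8 52.2]
(64, 27) x -0.013 z 0.037 turn_y 0.000 [32.  50.7]
(65, 27) x -0.015 z 0.036 turn_y 0.000 [32.1 49.1]
(66, 26) x -0.009 z 0.020 turn_y -0.218 [32.1 48.2]
(68, 24) x 0.018 z 0.058 turn_y -0.436 [33.8 46.5]
(70, 22) x 0.018 z 0.058 turn_y -0.436 [35.3 44.6]
(72, 20) x 0.018 z 0.058 turn_y -0.436 [36.9 42.7]
(74, 18) x 0.018 z 0.058 turn_y -0.436 [38.3 40.8]
(76, 16) x 0.018 z 0.058 turn_y -0.436 [39.7 38.8]
(78, 14) x 0.018 z 0.058 turn_y -0.436 [41.  36.8]
(80, 12) x 0.018 z 0.058 turn_y -0.436 [42.3 34.7]
```

{"op": "step_arm", "data": {
  "steps": [
    {"xyz": [-0.1, 0, 0.04], "turn": [0, 0, 0], "gripper": 0.06},
    {"xyz": [-0.1, 0, 0.04], "turn": [0, 0, 0], "gripper": 0.06},
    {"xyz": [-0.1, 0, 0.04], "turn": [0, 0, 0], "gripper": 0.06},
    {"xyz": [-0.08, 0, 0.036], "turn": [0, 0, 0], "gripper": 0.06},
    {"xyz": [0, 0, 0], "turn": [0, 0, 0], "gripper": 0.06}
  ]
}}

```text
time_s: 13.28
position: [0.5924, 0.05, 0.0568]
tool_rot: [[0.854, -0.271, 0.443], [-0.241, -0.963, -0.124], [0.46, -0.001, -0.888]]
ft_force: [-1.5, -1.0, 15.6]
grip_width: 0.0454
```

Run:
```python
from h import *
s=env.observe();print(s['position'],rest(s['position']),s['ft_force'],s['grip_width'])
im,_=snap('scene','s6'); a=cv2.resize(im[190:290,260:360,::-1],None,fx=6,fy=6,interpolation=cv2.INTER_CUBIC);cv2.imwrite('pics/s6c.png',a)
```

```text
[0.59239795 0.04999714 0.05675086] [ 32.2 -11.2] [-1.45358786 -1.01174895 15.55686505] 0.04542747773353265
```

View pics/s6c.png

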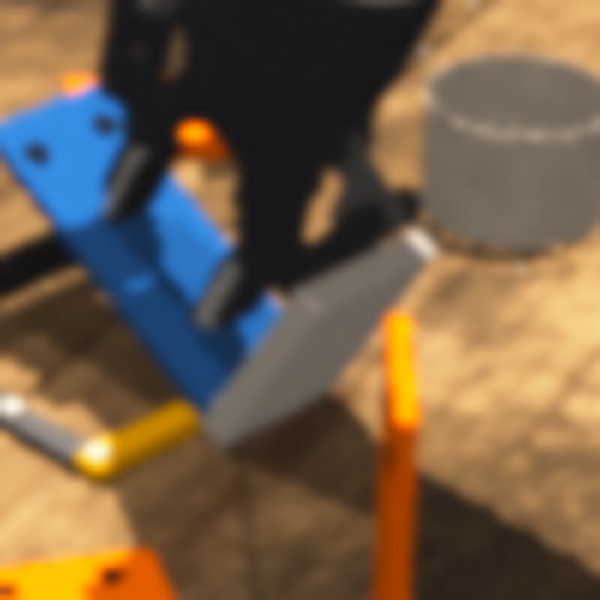

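The knuckle now reaches the foot's inner face near the toe (about (410,215)), and a 15 N wedge load has built up. I ease it by sliding back a few mm.

{"op": "step_arm", "data": {
  "steps": [
    {"xyz": [0.05, 0, -0.01], "turn": [0, 0, 0], "gripper": 0.06},
    {"xyz": [0.05, 0, -0.01], "turn": [0, 0, 0], "gripper": 0.06},
    {"xyz": [0, 0, 0], "turn": [0, 0, 0], "gripper": 0.06}
  ]
}}

```text
time_s: 13.58
position: [0.5938, 0.0491, 0.057]
tool_rot: [[0.857, -0.272, 0.437], [-0.242, -0.962, -0.123], [0.454, -0.0, -0.891]]
ft_force: [-0.5, 1.1, 1.9]
grip_width: 0.0451
```

{"op": "step_arm", "data": {
  "steps": [
    {"xyz": [0.009, 0, 0.029], "turn": [0, -0.218, 0], "gripper": 0.06},
    {"xyz": [0.009, 0, 0.029], "turn": [0, -0.218, 0], "gripper": 0.06},
    {"xyz": [0.009, 0, 0.029], "turn": [0, -0.218, 0], "gripper": 0.06}
  ]
}}

```text
time_s: 13.83
position: [0.596, 0.0485, 0.0542]
tool_rot: [[0.88, -0.272, 0.391], [-0.248, -0.962, -0.11], [0.406, -0.0, -0.914]]
ft_force: [-1.8, 0.6, 7.6]
grip_width: 0.0451
```

{"op": "step_arm", "data": {
  "steps": [
    {"xyz": [0.009, 0, 0.029], "turn": [0, -0.218, 0], "gripper": 0.06},
    {"xyz": [0.009, 0, 0.029], "turn": [0, -0.218, 0], "gripper": 0.06},
    {"xyz": [0.009, 0, 0.029], "turn": [0, -0.218, 0], "gripper": 0.06}
  ]
}}

```text
time_s: 14.08
position: [0.5985, 0.0479, 0.052]
tool_rot: [[0.898, -0.272, 0.345], [-0.254, -0.962, -0.097], [0.358, -0.0, -0.934]]
ft_force: [-4.4, 1.0, 12.8]
grip_width: 0.0453
```

{"op": "step_arm", "data": {
  "steps": [
    {"xyz": [0.03, 0, -0.04], "turn": [0, 0, 0], "gripper": 0.06},
    {"xyz": [0, 0, 0], "turn": [0, 0, 0], "gripper": 0.06}
  ]
}}

```text
time_s: 14.25
position: [0.5991, 0.0475, 0.0533]
tool_rot: [[0.898, -0.272, 0.345], [-0.254, -0.962, -0.098], [0.359, 0.0, -0.933]]
ft_force: [-0.5, 0.4, 0.3]
grip_width: 0.0454
```

Run:
```python
from h import *
s=env.observe();print(s['position'],rest(s['position']),s['ft_force'],s['wrist_torque'])
im,d=snap('scene','s7'); 
# foot underside plane / upright from depth
c=cams.camera_info('scene');E=np.array(c['extrinsics']);B,G,R=[im[...,i].astype(int) for i in(2,1,0)]
vv,uu=np.mgrid[190:290,240:360];x=(uu-c['cx'])/c['fx'];y=(vv-c['cy'])/c['fy'];D=d[190:290,240:360]
p=np.stack([x*D,y*D,D],-1)@E[:3,:3].T+E[:3,3]
q=p[...,:2]-O; X=q[...,0]*cr+q[...,1]*sr; Y=-q[...,0]*sr+q[...,1]*cr; Z=p[...,2]
Bc,Rc=B[190:290,240:360],R[190:290,240:360]
m=(Bc>Rc+50)&(Bc>90)&(D>0)&(X>-40)&(X<160)&(abs(Y+12)<40)&(Z>.01)&(Z<.15)
pts=np.c_[X[m],Y[m],Z[m]];print(len(pts)); 
for _ in range(3):
    cc=pts.mean(0);n=np.linalg.svd(pts-cc,full_matrices=0)[2][2];r=(pts-cc)@n;pts=pts[abs(r)<max(.003,2*r.std())]
print('n',n,'lean',np.degrees(np.arccos(abs(n[0])/np.hypot(n[0],n[2]))), 'max x,z',pts[:,0].max(),pts[:,2].min(),pts[:,2].max())
```

```text
[0.59909113 0.04753104 0.05332291] [ 39.3 -11.7] [-0.46859572  0.36887136  0.296221  ] [ 0.03871511  0.11878717 -0.00181553]
732
n [ 0.41410902  0.00681411 -0.91020178] lean 65.53617492207266 max x,z 0.11273614313267 0.01217548799082957 0.06625413383015877
```

Depth gives a lean of 65.5° (balance point) with contact force about 0. I lower it in small controlled rotations.

{"op": "step_arm", "data": {
  "steps": [
    {"xyz": [0.013, 0, 0.022], "turn": [0, -0.218, 0], "gripper": 0.06},
    {"xyz": [0.013, 0, 0.022], "turn": [0, -0.218, 0], "gripper": 0.06},
    {"xyz": [0.013, 0, 0.022], "turn": [0, -0.218, 0], "gripper": 0.06},
    {"xyz": [0, 0, 0], "turn": [0, 0, 0], "gripper": 0.06}
  ]
}}

```text
time_s: 14.63
position: [0.6015, 0.0468, 0.051]
tool_rot: [[0.915, -0.272, 0.297], [-0.259, -0.962, -0.084], [0.309, 0.0, -0.951]]
ft_force: [0.3, -0.4, -0.5]
grip_width: 0.045
```

```bash
cat > lean.py <<'E'
from h import *
def lean(tag):
    s=env.observe();print('tcp',rest(s['position']),s['position'][2].round(4),'F',s['ft_force'].round(1))
    im,d=snap('scene',tag)
    c=cams.camera_info('scene');E=np.array(c['extrinsics'])
    vv,uu=np.mgrid[180:300,220:370];x=(uu-c['cx'])/c['fx'];y=(vv-c['cy'])/c['fy'];D=d[180:300,220:370]
    p=np.stack([x*D,y*D,D],-1)@E[:3,:3].T+E[:3,3]
    q=p[...,:2]-O; X=q[...,0]*cr+q[...,1]*sr; Y=-q[...,0]*sr+q[...,1]*cr; Z=p[...,2]
    I=im[180:300,220:370].astype(int)
    m=(I[...,2]>I[...,0]+50)&(I[...,2]>90)&(D>0)&(X>-40)&(X<160)&(abs(Y+12)<40)&(Z>.01)&(Z<.15)
    pts=np.c_[X[m],Y[m],Z[m]]
    for _ in range(3):
        cc=pts.mean(0);n=np.linalg.svd(pts-cc,full_matrices=0)[2][2];r=(pts-cc)@n;pts=pts[abs(r)<max(.003,2*r.std())]
    n*=-np.sign(n[0]) 
    print(len(pts),'lean %.1f'%np.degrees(np.arctan2(n[2],-n[0])),'roll %.1f'%np.degrees(n[1]),'plane pt',cc.round(4),'xmax %.3f z at x=.103: %.4f'%(pts[:,0].max(),cc[2]-(n[0]*(.103-cc[0]))/n[2]),'y',pts[:,1].min().round(3),pts[:,1].max().round(3))
E
python3 -c "from lean import *;lean('s8')"
```

```text
tcp [ 41.8 -11.8] 0.051 F [ 0.3 -0.4 -0.5]
662 lean 68.9 roll -0.1 plane pt [ 0.0637 -0.0037  0.0387] xmax 0.118 z at x=.103: 0.0539 y -0.04 0.019
```

{"op": "step_arm", "data": {
  "steps": [
    {"xyz": [0.013, 0, 0.022], "turn": [0, -0.218, 0], "gripper": 0.06},
    {"xyz": [0.013, 0, 0.022], "turn": [0, -0.218, 0], "gripper": 0.06},
    {"xyz": [0.013, 0, 0.022], "turn": [0, -0.218, 0], "gripper": 0.06},
    {"xyz": [0, 0, 0], "turn": [0, 0, 0], "gripper": 0.06}
  ]
}}

```text
time_s: 15.02
position: [0.6037, 0.0462, 0.0491]
tool_rot: [[0.929, -0.272, 0.249], [-0.263, -0.962, -0.071], [0.259, 0.0, -0.966]]
ft_force: [-0.6, -0.5, -0.1]
grip_width: 0.0455
```

```bash
python3 -c "from lean import *;lean('s9')"
```

```text
tcp [ 44.  -11.7] 0.0491 F [-0.6 -0.5 -0.1]
595 lean 71.8 roll -0.2 plane pt [ 0.0668 -0.0034  0.0358] xmax 0.120 z at x=.103: 0.0477 y -0.038 0.019
```

{"op": "step_arm", "data": {
  "steps": [
    {"xyz": [0.013, 0, 0.022], "turn": [0, -0.218, 0], "gripper": 0.06},
    {"xyz": [0.013, 0, 0.022], "turn": [0, -0.218, 0], "gripper": 0.06},
    {"xyz": [0.013, 0, 0.022], "turn": [0, -0.218, 0], "gripper": 0.06},
    {"xyz": [0, 0, 0], "turn": [0, 0, 0], "gripper": 0.06}
  ]
}}

```text
time_s: 15.4
position: [0.6059, 0.0456, 0.0471]
tool_rot: [[0.941, -0.272, 0.2], [-0.266, -0.962, -0.057], [0.208, 0.0, -0.978]]
ft_force: [0.5, -0.3, 0.1]
grip_width: 0.0452
```

```bash
python3 -c "from lean import *;lean('s10')"
```

```text
tcp [ 46.3 -11.7] 0.0471 F [ 0.5 -0.3  0.1]
541 lean 75.7 roll 0.0 plane pt [ 0.0718 -0.0033  0.0319] xmax 0.124 z at x=.103: 0.0399 y -0.039 0.019
```

{"op": "step_arm", "data": {
  "steps": [
    {"xyz": [0.007, 0, 0.009], "turn": [0, -0.109, 0], "gripper": 0.06},
    {"xyz": [0.007, 0, 0.009], "turn": [0, -0.109, 0], "gripper": 0.06},
    {"xyz": [0.007, 0, 0.009], "turn": [0, -0.109, 0], "gripper": 0.06},
    {"xyz": [0.007, 0, 0.009], "turn": [0, -0.109, 0], "gripper": 0.06},
    {"xyz": [0.007, 0, 0.009], "turn": [0, -0.109, 0], "gripper": 0.06},
    {"xyz": [0.007, 0, 0.009], "turn": [0, -0.109, 0], "gripper": 0.06},
    {"xyz": [0, 0, 0], "turn": [0, 0, 0], "gripper": 0.06}
  ]
}}

```text
time_s: 16.03
position: [0.6079, 0.0451, 0.0453]
tool_rot: [[0.95, -0.272, 0.15], [-0.269, -0.962, -0.042], [0.156, -0.0, -0.988]]
ft_force: [-0.1, -0.4, 0.1]
grip_width: 0.0455
```

```bash
python3 -c "from lean import *;lean('s11')"
```

```text
tcp [ 48.4 -11.7] 0.0453 F [-0.1 -0.4  0.1]
472 lean 78.5 roll -0.3 plane pt [ 0.0767 -0.0033  0.0289] xmax 0.125 z at x=.103: 0.0342 y -0.041 0.02
```

The front face at the rail is at z ≈ 34 mm with a lean of 78.5°, so it has landed or nearly so. I ease forward slightly and look.

{"op": "step_arm", "data": {
  "steps": [
    {"xyz": [0.015, 0, -0.01], "turn": [0, -0.1, 0], "gripper": 0.06},
    {"xyz": [0.015, 0, -0.02], "turn": [0, -0.1, 0], "gripper": 0.06},
    {"xyz": [0.02, 0, -0.02], "turn": [0, 0, 0], "gripper": 0.06},
    {"xyz": [0.02, 0, -0.02], "turn": [0, 0, 0], "gripper": 0.06},
    {"xyz": [0, 0, 0], "turn": [0, 0, 0], "gripper": 0.06}
  ]
}}

```text
time_s: 16.5
position: [0.6102, 0.0445, 0.0488]
tool_rot: [[0.953, -0.272, 0.136], [-0.269, -0.962, -0.038], [0.141, -0.0, -0.99]]
ft_force: [-0.0, 0.2, 0.0]
grip_width: 0.0452
```

Run:
```python
from lean import *
lean('s12'); im=cv2.imread('pics/s12.png'); cv2.imwrite('pics/s12c.png',cv2.resize(im[180:300,230:370],None,fx=5,fy=5,interpolation=cv2.INTER_CUBIC))
```

```text
tcp [ 50.8 -11.6] 0.0488 F [-0.   0.2  0. ]
477 lean 78.7 roll -0.1 plane pt [ 0.0758 -0.0036  0.0286] xmax 0.124 z at x=.103: 0.0341 y -0.04 0.019
```

View pics/s12c.png

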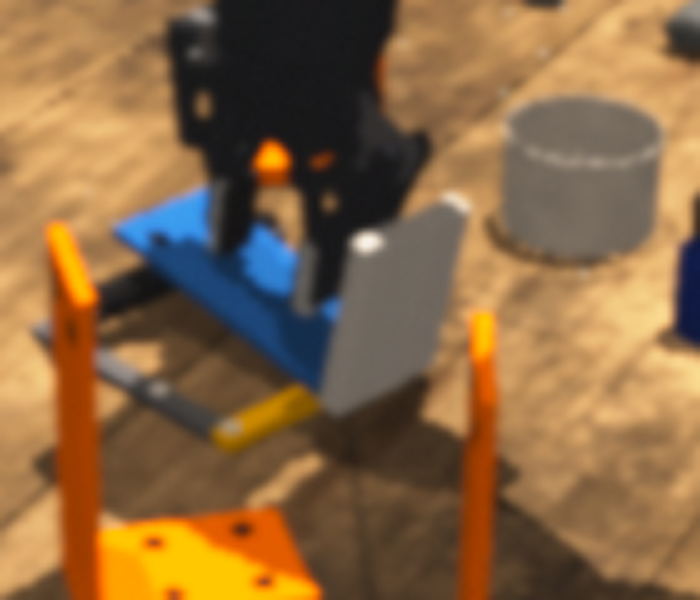

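It lies on the rail (lean unchanged at 78.7°, force 0) with the foot's underside facing out (crop about (390,310)). I withdraw straight up, slowly at first.

{"op": "step_arm", "data": {
  "steps": [
    {"xyz": [0.02, 0, -0.1], "turn": [0, 0, 0], "gripper": 0.06},
    {"xyz": [0.02, 0, -0.1], "turn": [0, 0, 0], "gripper": 0.06},
    {"xyz": [0.02, 0, -0.15], "turn": [0, 0, 0], "gripper": 0.06},
    {"xyz": [0.03, 0, -0.25], "turn": [0, 0, 0], "gripper": 0.06},
    {"xyz": [0.04, 0, -0.4], "turn": [0, 0, 0], "gripper": 0.06},
    {"xyz": [0.06, 0, -0.6], "turn": [0, 0, 0], "gripper": 0.06},
    {"xyz": [0.06, 0, -0.6], "turn": [0, 0, 0], "gripper": 0.06},
    {"xyz": [0.06, 0, -0.6], "turn": [0, 0, 0], "gripper": 0.06},
    {"xyz": [0.06, 0, -0.6], "turn": [0, 0, 0], "gripper": 0.06},
    {"xyz": [0.06, 0, -0.6], "turn": [0, 0, 0], "gripper": 0.06},
    {"xyz": [0.06, 0, -0.6], "turn": [0, 0, 0], "gripper": 0.06},
    {"xyz": [0, 0, 0], "turn": [0, 0, 0], "gripper": 0.06},
    {"xyz": [0, 0, 0], "turn": [0, 0, 0], "gripper": 0.06}
  ]
}}

```text
time_s: 17.63
position: [0.6038, 0.0463, 0.2355]
tool_rot: [[0.952, -0.272, 0.139], [-0.269, -0.962, -0.039], [0.144, -0.001, -0.99]]
ft_force: [-0.1, -1.0, -1.1]
grip_width: 0.0456
```

Run:
```python
from lean import *
lean('s13'); s0,s1=cv2.imread('pics/s0.png'),cv2.imread('pics/s13.png')
d=np.abs(s0.astype(int)-s1).sum(2)
for n,(u0,u1,v0,v1) in dict(oil=(185,222,205,290),bottle=(362,382,216,250),tin=(335,363,200,232)).items(): print(n,np.median(d[v0:v1,u0:u1]),(d[v0:v1,u0:u1]>60).mean().round(3))
cv2.imwrite('pics/s13c.png',cv2.resize(s1[170:320,180:390],None,fx=3.8,fy=3.8,interpolation=cv2.INTER_CUBIC))
```

```text
tcp [ 44.1 -11.6] 0.2355 F [-0.1 -1.  -1.1]
803 lean 78.6 roll 0.3 plane pt [ 0.0663 -0.0072  0.0266] xmax 0.124 z at x=.103: 0.0340 y -0.04 0.019
oil 16.0 0.001
bottle 12.5 0.0
tin 17.0 0.071
```

View pics/s13c.png

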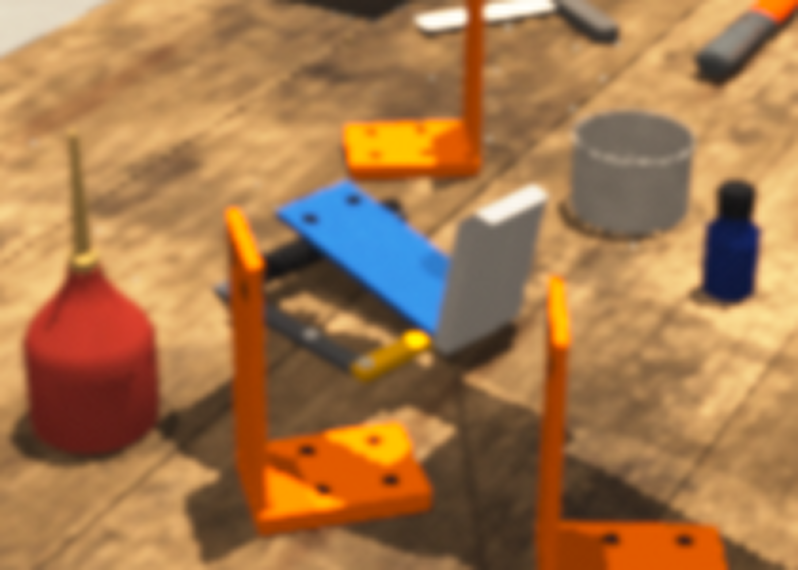

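The bracket lies stably on the rail (lean 78.6°, foot underside facing the robot at crop (490,270)). The oil can, tin and bottle are unchanged, and the arm is clear of everything. Handing in.

```bash
python3 -c "
from rig import order
print(order.close_job())"
```

```text
the job is handed in; nothing more can be done
None
```

The bracket is lying with its back on the rubber rail and the underside of its foot facing out, and the job is handed in at about 17.7 s of robot time.

- **Sliding:** I pushed the bracket by its foot with two half-open fingers until the heel met the bar. The top view showed the back face within about 1 mm of the bar at both ends, with the bracket about 12 mm off the bar's middle. The last push reached about 11 N before it stalled.
- **Tipping:** I tipped the upright with one finger, with the other side of the gripper close to the inside of the foot as a brake. From about 65° I lowered it at roughly 6–12° per second. The gripper wedged between upright and foot twice, at about 16 N and 13 N, and I eased it off each time.
- **Last checks:**
  - The upright leans 78.6° (about 79° expected), unchanged after the arm withdrew.
  - The upright's front face at the rail is 34 mm up (35 mm expected).
  - The arm is clear, about 0.2 m above the work.
  - The oil can and bottle show no image change. About 7% of the tin's patch changed, probably because the upright used to overlap it and the shadows moved; by eye it has not moved.

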